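# Hold down the reset of the tripped drying plate

### The job

The drying plate on the blue trip box, the one with the red flag up, has cut out. Take the orange-handled stylus out of the wooden stand, reach its steel shank down through the round aperture in the blue box's lid and press the recessed button well down, without ramming it; keep it down for at least two seconds and finish while still gripping the stylus and holding the button down. Leave the grey box's button and everything else on the bench alone.

Things in the scene. Friction and masses are not known exactly. Their poses are not given: they have to be found in the camera images.
- stylus: reset stylus, upright in the wooden stand at the start: square orange handle 16 x 16 x 80 mm on a round steel shank 7 mm in diameter that sticks out 65 mm below it; about 60 g. Origin at the shank's lower tip, z along the stylus up to the handle (handle from z = 65 to 145 mm), x and y square to the handle's faces
- stand: dark wooden tool block fixed to the bench, 60 (x) x 120 (y) x 75 mm high, origin at the centre of its underside. Two through holes 10 mm in diameter at y = +40 and -40 mm; the stylus stands in one (either), its handle's shoulder resting on the block's top and its tip 10 mm above the bench; the spatula in the other
- blue_box: blue metal trip box of a drying plate, fixed to the bench, 130 (x) x 110 (y) x 72 mm high, a red flag tab 18 mm tall stands up near its far edge (tripped); origin at the centre of its underside, z up. One round aperture in the lid, 20 mm from the centre towards the box's -x edge, ringed in white; a push button lies under it
- blue_box_aperture (a point): centre of the blue box's round aperture at the lid's top face: 16 mm diameter, lid 5 mm thick, hollow below. The flat red button cap (24 mm diameter) is centred under it, its face 40 mm below this point when released
- blue_button (a joint): blue box's button: metres pressed straight down, 0 released to 0.010 fully down; spring from 1.8 N at the start of travel to 6 N fully down, a rigid stop after that; springs back when let go
- grey_box: grey metal trip box of a drying plate, fixed to the bench, 130 (x) x 110 (y) x 72 mm high, its flag is a flat green patch (not tripped); origin at the centre of its underside, z up. One round aperture in the lid, 20 mm from the centre towards the box's -x edge, ringed in white; a push button lies under it
- grey_box_aperture (a point): centre of the grey box's round aperture at the lid's top face: 16 mm diameter, lid 5 mm thick, hollow below. The flat red button cap (24 mm diameter) is centred under it, its face 40 mm below this point when released
- grey_button (a joint): grey box's button: metres pressed straight down, 0 released to 0.010 fully down; spring from 1.8 N at the start of travel to 6 N fully down, a rigid stop after that; springs back when let go
- spatula: modelling spatula in the stand's other hole: round black handle 16 mm in diameter, 50 mm long, flat steel blade 26 mm wide above it, top 164 mm above the bench; origin at the lower tip; leave alone
- mug: yellow mug 84 mm wide, 95 mm high, origin under its base; leave alone
- hair_dryer: white hair dryer lying on the bench, barrel 170 mm long, 72 mm thick, origin under the barrel's middle; leave alone
- foot_cast: white plaster cast of a foot, 220 x 80 mm, 140 mm high, origin under its middle; leave alone
- plaster_bowl: green mixing bowl 120 mm wide, 55 mm high, origin under its base; leave alone
- paper_cup: brown cardboard cup 80 mm wide, 100 mm high, origin under its base; leave alone

How it is judged:
On the way, in this order (a step that is already met when the one before it is completed fails the run):
1. the stylus is gripped and drawn up out of the stand (contact force between stylus and the fingers above 3 N and height (world z) of stylus above 0.08 m and contact force between stylus and stand below 0.1 N), for 0.2 s.
2. the gripped stylus, through the blue box's aperture, keeps its button down for two seconds (1.8 s are enough) (value of joint blue_button above 0.006 m and contact force between stylus and blue_box above 1.5 N and contact force between stylus and the fingers above 3 N and horizontal distance between stylus and blue_box_aperture below 0.0085 m and z of stylus in the frame of blue_box_aperture below -0.04 m), for 1.8 s.
At the end, for the whole second after the job is handed in: Blue button at least 6 of 10 mm down under the gripped stylus (over 1.5 N), tip within 8.5 mm of the aperture axis, over 40 mm below the lid; stylus still, within 0.3 rad of upright; fingers off the box; grey button up (under 3 mm); bystanders within 30 mm of their start (all of step 2 and angle between stylus's own z axis and vertical below 0.3 rad and contact force between the fingers and blue_box below 0.5 N and linear speed of stylus below 0.03 m/s and contact force between stylus and stand below 0.1 N and value of joint grey_button below 0.003 m and distance of each of spatula, mug, hair_dryer, foot_cast, plaster_bowl, paper_cup from where it was at the start of the episode below 0.03 m); the arm keeps its last pose, push and grip.
It fails at once if the grey box's button is pressed (3 mm) (value of joint grey_button above 0.003 m).
It fails at once if the stylus is rammed against the blue box or its button (over 30 N) (contact force between stylus and blue_box above 30 N).
It fails at once if a bystander is moved by more than 30 mm (distance of any of spatula, mug, hair_dryer, foot_cast, plaster_bowl, paper_cup from where it was at the start of the episode above 0.03 m).
It also fails if it takes over 48 s, if anything falls off the work surface, if the arm or the gripper's body presses on something with over 40 N, if the wrist force passes 120 N, or if a joint passes its speed limit or range.

### The arm

A 7-joint arm with a two-finger parallel gripper is mounted at the origin on the work surface. World frame = base frame: x ahead of the robot, y to its left, z up, the work surface at z = 0. Lengths are in m, angles in rad, forces in N, time in s.
With the tool pointing down it reaches from about 0.4 to 0.875 m from the base axis. Payload 19.3 kg.
Tool frame: the origin (TCP) lies midway between the tips of the shut fingers; the grasp point (between the pads) lies 19 mm behind it; z points along the fingers, y is the line along which they close (so a half turn about z gives the same grasp; the last joint's range is limited). The gripper opens to 85 mm and grips with 20 to 120 N. Pads are 22 mm wide; open, the fingers measure 114 mm over their backs; the gripper's body (76 mm by 85 mm) begins 54 mm behind the grasp point. The pads swing forward as they close: fully open they stand 13 mm farther back than shut.
Start: joints at [-0.07, 0.521, -0.036, 1.599, 0.021, 1.021, -0.113], TCP at [0.625, -0, 0.204] pointing down, gripper open.
Joint ranges: [-2.91, 2.91], [-0.3, 2.13], [-1.5, 1.42], [0.17, 2.43], [-1.26, 4.41], [0.16, 1.93], [-2.52, 2.52]. Speed limits (rad/s): [1.89, 1.89, 2.39, 2.39, 3.01, 3.01, 3.01].

### API

Orientations are given as [roll, pitch, yaw] about the fixed x, y, z axes, in that order (R = Rz(yaw) Ry(pitch) Rx(roll)).
In Python, from workcell import * gives the robot as it stands. The module is installed in compiled form; this text tells all that it offers.
- The arm moves only by the tool play_rows, never from a script. Its argument "deltas" is a list of rows, each a list of 7 numbers: the shift along the tool's x, y, z in units of 500 mm (1.0 is 500 mm), then the turn, a rotation vector about the tool's x, y, z in units of 120 degrees (1.0 is 120 degrees), then the closure, from 0 (fully open) to 1 (shut). A call has 1 to 10 rows; each row is the pose to reach, as a shift and turn from the pose commanded when the call began, along the tool's axes at that moment; what a row does not reach only later rows make up. A row lasts 1/10 s, in which the tool goes at most 50 mm and 8.59 degrees, less where a joint would pass 70% of its speed; a pose out of reach is approached as far as the arm can. A call with a number of a shift or a turn outside -1 to 1 is refused whole. A call with a gripper value outside its range is refused whole. The fingers move at their own pace and stop on an object; "newtons" is the grip in N (left out, the last holds). Time passes only in rows, so rows that repeat a pose let the fingers close. It gives the time, the measured TCP pose, the force, the opening and the grip force at its end, in the units of the state.
- observe(): the state, without advancing time (a new reading comes with each control period).
- grab_frame(name): name is "scene" or "side" or "wrist"; returns the picture (400x640x3 uint8, red, green, blue); there is no depth.
- get_calibration(name): a dict with "fovy" (degrees; the focal length in pixels is half the picture's height over the tangent of half this angle, whatever the lens; pixels are square), "cx", "cy" (the principal point, pixels), "xyz" and "rotation" of the camera in the world. Camera axes: x right, y down, z forward; pixel columns grow to the right and rows downward; lengths in m; the calibration is good to about 2 mm. A picture is of the moment at which its call begins: read the wrist's pose just before it. get_calibration takes no time and is no camera call; for the wrist camera it gives the pose at the moment of the call.
- job_done(): hands the job in; it is judged then, once.
The state is a dict: "clock": time; "qpos": joint angles; "qd": joint speeds; "joint_efforts": joint torques, N m; "position": TCP position; "tool_rot": TCP orientation; "force": force on the tool from outside, world axes, zero at the start; "moment": the same for the moment, N m; "grip_width": finger opening in m; "finger_force": force on a finger pad.
Only numpy, scipy, OpenCV 4.12 (cv2) and the standard library are available. Lean on these libraries where they do the work, as an engineer would, in place of code of your own. Each camera call takes 0.05 s, during which the arm holds its last target. There are 200 camera calls.

## Working session

There is one attempt and no reset: what is moved stays moved. The work goes in short steps, Python scripts to look and compute and a tool call to move; the robot and the scene stay as the last step left them, time stands still between calls to the robot, and variables do not carry over. Pictures are saved under pics/ and viewed, at most 10 in all, crops included, and the job is handed in when it is done.

Besides the shell and the picture viewer there is one more tool, called after "Emit:" in YAML: its name, and indented under it one key for each argument. play_rows: Moves the arm, as the interface text tells. Its arguments: {"type":"object","properties":{"deltas":{"type":"array"},"newtons":{"type":"number"}},"required":["deltas"]}

```bash
mkdir -p pics; cat > h.py <<'E'
from workcell import *
import numpy as np, cv2
def cal(n):
    c=get_calibration(n); return c
def snap(n,f):
    c=get_calibration(n); im=grab_frame(n); cv2.imwrite('pics/'+f,cv2.cvtColor(im,cv2.COLOR_RGB2BGR)); np.save('pics/'+f[:-4]+'.npy',c,allow_pickle=True); return im,c
def ray(c,u,v):
    f=200/np.tan(np.radians(c['fovy'])/2)
    d=np.array([(u-c['cx'])/f,(v-c['cy'])/f,1]); R=np.array(c['rotation'])
    if R.shape!=(3,3):
        from scipy.spatial.transform import Rotation as Q
        R=Q.from_euler('xyz',R).as_matrix()
    return np.array(c['xyz']),R@d
def hit(c,u,v,z):
    o,d=ray(c,u,v); return o+d*(z-o[2])/d[2]
def proj(c,p):
    R=np.array(c['rotation'])
    if R.shape!=(3,3):
        from scipy.spatial.transform import Rotation as Q
        R=Q.from_euler('xyz',R).as_matrix()
    f=200/np.tan(np.radians(c['fovy'])/2)
    q=R.T@(np.array(p)-np.array(c['xyz'])); return q[:2]/q[2]*f+[c['cx'],c['cy']]
E
python3 - <<'E'
from h import *
for n in('scene','side','wrist'):
    im,c=snap(n,n+'0.png'); print(n,c)
print(observe())
E
```

```text
scene {'fovy': 50.74094409331045, 'cx': 323.47052665618565, 'cy': 207.42535940365687, 'xyz': array([ 1.32403293, -0.65091039,  0.94692584]), 'rotation': array([-2.27907155,  0.01853415,  0.85593275])}
side {'fovy': 53.953423851170356, 'cx': 317.85901846273697, 'cy': 202.09028777644272, 'xyz': array([ 0.14049426, -0.882076  ,  0.69672408]), 'rotation': array([-2.15272448,  0.01347497, -0.42691732])}
wrist {'fovy': 67.14120651476246, 'cx': 324.5787960671399, 'cy': 196.70735521932087, 'xyz': array([0.62411223, 0.0850653 , 0.37265402]), 'rotation': array([2.81098037e+00, 6.91548721e-04, 2.05175545e-04])}
{'clock': 0.15, 'qpos': array([-0.07019451,  0.52186344, -0.03631147,  1.59984325,  0.02120161,
        1.02108142, -0.11278264]), 'qd': array([-0.00062675, -0.00273059,  0.00046483, -0.00263614,  0.00102825,
       -0.00074936, -0.00118879]), 'joint_efforts': array([ 4.00798544e-04, -9.27376485e+01,  1.98035471e+00, -3.70049715e+01,
        1.79930578e-02,  6.46477114e-03, -1.41420460e-05]), 'position': array([ 6.24747218e-01, -4.24987697e-05,  2.03878748e-01]), 'tool_rot': array([-3.14078448e+00,  6.18983898e-05,  1.57078230e+00]), 'force': array([-0.37219071, -0.05927228,  0.31403219]), 'moment': array([ 0.02687143, -0.00316597,  0.00154117]), 'finger_force': 0.0, 'grip_width': 0.08546216788215319}
```

View pictures.

View pics/scene0.png

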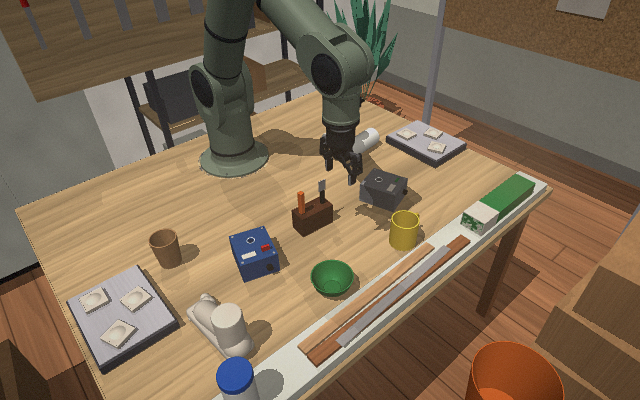

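View pics/side0.png

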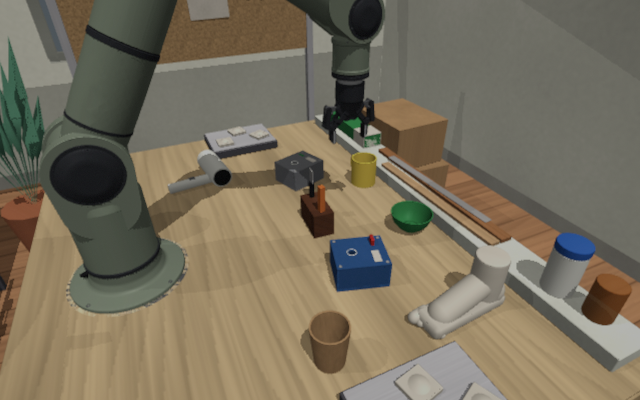

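```bash
python3 - <<'E'
import cv2,numpy as np
a=cv2.imread('pics/scene0.png')[172:292,228:328]; b=cv2.imread('pics/side0.png')[175:295,298:398]
cv2.imwrite('pics/c1.png',np.hstack([cv2.resize(i,None,fx=4,fy=4,interpolation=cv2.INTER_CUBIC) for i in (a,b)]))
E
```

```text
(no output)
```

View pics/c1.png

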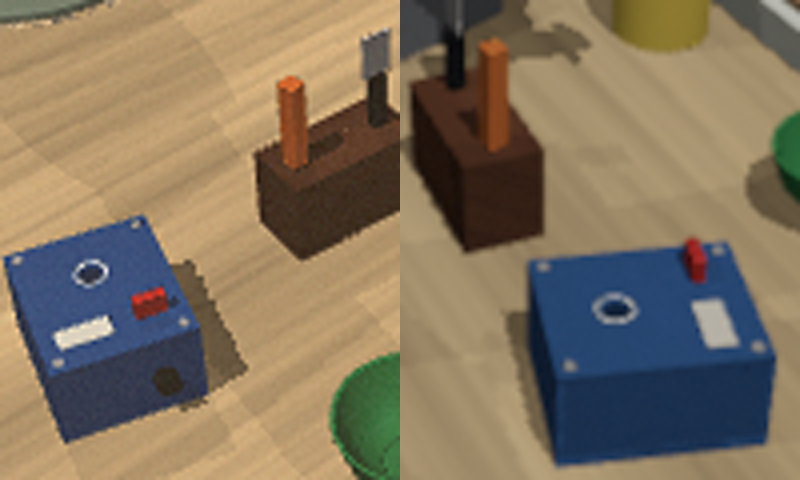

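```bash
cat > m.py <<'E'
from h import *
S=np.load('pics/scene0.npy',allow_pickle=True).item(); D=np.load('pics/side0.npy',allow_pickle=True).item()
def s(u,v,z): return hit(S,u/4+228-.4,v/4+172-.4,z)[:2].round(4)
def d(u,v,z): return hit(D,(u-400)/4+298-.4,v/4+175-.4,z)[:2].round(4)
print('ap',s(90,273,.072),d(615,308,.072))
print('stylus top',s(291,82,.155),d(493,45,.155))
print('stylus bot',s(295,163,.075),d(495,146,.075))
print('spat bot',s(377,122,.075),d(455,83,.075))
print('standtop',s(258,153,.075),s(301,188,.075),'|',d(413,85,.075),d(541,150,.075),d(465,175,.075))
print('box corners', [s(*p,.072) for p in((5,255),(143,217),(207,330),(63,375))],'|',[d(*p,.072) for p in((528,260),(730,243),(773,355),(555,378))])
E
python3 m.py
```

```text
ap [ 0.5076 -0.2494] [ 0.5088 -0.2481]
stylus top [ 0.5154 -0.0609] [ 0.5148 -0.061 ]
stylus bot [ 0.5158 -0.0628] [ 0.5141 -0.0641]
spat bot [0.5211 0.0177] [0.5218 0.023 ]
standtop [ 0.4868 -0.077 ] [ 0.5418 -0.0777] | [0.4928 0.0339] [ 0.5407 -0.0822] [ 0.4812 -0.0866]
box corners [array([ 0.4491, -0.2861]), array([ 0.484 , -0.1858]), array([ 0.6114, -0.2193]), array([ 0.5789, -0.3186])] | [array([ 0.4814, -0.1839]), array([ 0.6054, -0.2237]), array([ 0.5719, -0.3242]), array([ 0.4484, -0.2873])]
```

Emit:
play_rows:
  deltas:
    - [-0.02,-0.04,0,0,0,0,0]
    - [-0.045,-0.08,0,0,0,0.01,0]
    - [-0.07,-0.125,0,0,0,0.02,0]
    - [-0.095,-0.17,0,0,0,0.033,0]
    - [-0.115,-0.205,0,0,0,0.033,0]
    - [-0.124,-0.22,0,0,0,0.033,0]
    - [-0.124,-0.22,0,0,0,0.033,0]
    - [-0.124,-0.22,0,0,0,0.033,0]
  newtons: 40

```text
clock: 0.95
position: [0.5158, -0.0615, 0.2044]
tool_rot: [3.141, -0.0, 1.502]
force: [-0.2, 0.9, 0.3]
grip_width: 0.0854
finger_force: 0.0
```

```bash
python3 - <<'E'
from h import *
im,c=snap('wrist','w1.png'); o=observe(); print(o['position'],o['tool_rot'],c)
print(proj(c,(.515,-.0612,.155)))
E
```

```text
[ 0.5158323  -0.0613707   0.20424134] [ 3.14129653e+00 -2.94143155e-04  1.50238827e+00] {'fovy': 67.14120651476246, 'cx': 324.5787960671399, 'cy': 196.70735521932087, 'xyz': array([0.52070795, 0.02335289, 0.37324431]), 'rotation': array([ 2.81135304e+00, -7.37307908e-04, -6.84230978e-02])}
[324.48262633 208.81167465]
```

View pics/w1.png

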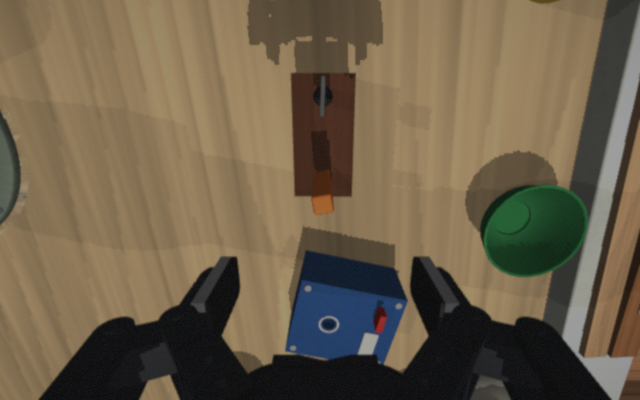

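```bash
python3 - <<'E'
from h import *
c=np.load('pics/w1.npy',allow_pickle=True).item()
print(hit(c,323,204,.155),hit(c,329,324,.072))
im=cv2.imread('pics/w1.png')[160:230,280:370]; cv2.imwrite('pics/w1c.png',cv2.resize(im,None,fx=7,fy=7,interpolation=cv2.INTER_CUBIC))
E
```

```text
[ 0.51413078 -0.05714931  0.155     ] [ 0.5079515  -0.24594411  0.072     ]
```

View pics/w1c.png

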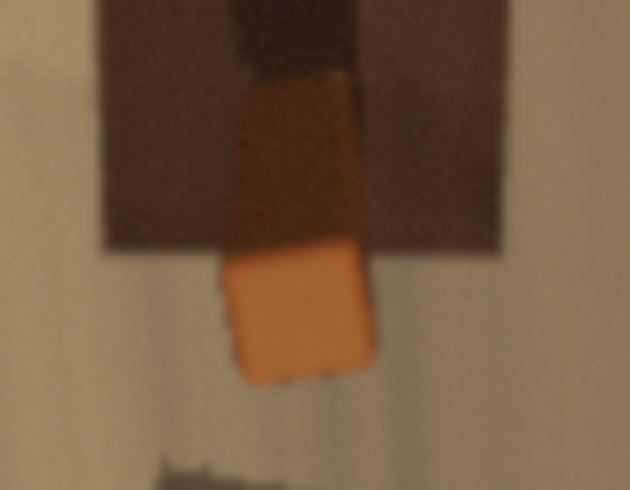

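Emit:
play_rows:
  deltas:
    - [0.003,-0.002,0.02,0,0,-0.03,0]
    - [0.003,-0.002,0.05,0,0,-0.06,0]
    - [0.003,-0.002,0.09,0,0,-0.09,0]
    - [0.003,-0.002,0.13,0,0,-0.09,0]
    - [0.003,-0.002,0.17,0,0,-0.09,0]
    - [0.003,-0.002,0.195,0,0,-0.09,0]
    - [0.003,-0.002,0.206,0,0,-0.09,0]
    - [0.003,-0.002,0.206,0,0,-0.09,0]
    - [0.003,-0.002,0.206,0,0,-0.09,0.5]
    - [0.003,-0.002,0.206,0,0,-0.09,0.7]

```text
clock: 2.0
position: [0.5146, -0.0605, 0.102]
tool_rot: [3.14, 0.0, 1.69]
force: [0.2, 0.5, 0.1]
grip_width: 0.059
finger_force: 0.0
```

Emit:
play_rows:
  deltas:
    - [0,0,0,0,0,0,1]
    - [0,0,0,0,0,0,1]
    - [0,0,0,0,0,0,1]
    - [0,0,0,0,0,0,1]
    - [0,0,0,0,0,0,1]
    - [0,0,0,0,0,0,1]
    - [0,0,0,0,0,0,1]
    - [0,0,0,0,0,0,1]
  newtons: 60

```text
clock: 2.8
position: [0.5143, -0.0605, 0.1017]
tool_rot: [3.141, 0.0, 1.69]
force: [-1.5, 0.4, 6.0]
grip_width: 0.0147
finger_force: 58.5
```

Emit:
play_rows:
  deltas:
    - [0,0,-0.01,0,0,0,1]
    - [0,0,-0.03,0,0,0,1]
    - [0,0,-0.06,0,0,0,1]
    - [0,0,-0.09,0,0,0,1]
    - [0,0,-0.12,0,0,0,1]
    - [0,0,-0.15,0,0,0,1]
    - [0,0,-0.18,0,0,0,1]
    - [0,0,-0.2,0,0,0,1]
    - [0,0,-0.2,0,0,0,1]
    - [0,0,-0.2,0,0,0,1]

```text
clock: 3.8
position: [0.514, -0.0604, 0.2012]
tool_rot: [3.142, 0.0, 1.69]
force: [-0.4, 0.3, -1.3]
grip_width: 0.0148
finger_force: 58.5
```

```bash
python3 - <<'E'
from h import *
o=observe();print(o['position'],o['tool_rot'],o['force'],o['finger_force'])
for n in('scene','side','wrist'): snap(n,n[0]+'2.png')
S,D,W=[np.load(f'pics/{k}2.npy',allow_pickle=True).item() for k in 'sdw'] if 0 else [np.load(f'pics/{k}.npy',allow_pickle=True).item() for k in('scene0','side0','w1')]
E
python3 - <<'E'
from workcell import *
import cv2,sys
sys.path.insert(0,'.')
import os; os.chdir('.')
from h import *
for n in('scene','side','wrist'): im,c=snap(n,n+'2.png'); print(n, proj(c,(.514,-.0605,.11)), proj(c,(.508,-.248,.072)))
E
```

```text
[ 0.51396302 -0.06042669  0.20117509] [3.14159228e+00 8.33255536e-06 1.69021666e+00] [-0.38318872  0.32363154 -1.26305495] 58.53660821914673
scene [300.95937132 203.2245917 ] [250.57597212 239.69972928]
side [320.67003533 199.9246838 ] [351.03162868 251.68259641]
wrist [325.34680593 192.70009655] [302.05470081 326.78507633]
```

Emit:
play_rows:
  deltas:
    - [-0.03,-0.005,0,0,0,0,1]
    - [-0.08,-0.012,0,0,0,0,1]
    - [-0.14,-0.021,0,0,0,0,1]
    - [-0.2,-0.03,0,0,0,0,1]
    - [-0.26,-0.04,0,0,0,0,1]
    - [-0.31,-0.047,0,0,0,0,1]
    - [-0.35,-0.053,0.01,0,0,0,1]
    - [-0.371,-0.0565,0.025,0,0,0,1]
    - [-0.371,-0.0565,0.04,0,0,0,1]
    - [-0.371,-0.0565,0.04,0,0,0,1]

```text
clock: 5.1
position: [0.5077, -0.2467, 0.1799]
tool_rot: [-3.14, -0.001, 1.691]
force: [0.8, 0.8, -0.1]
grip_width: 0.0148
finger_force: 58.5
```

Emit:
play_rows:
  deltas:
    - [0,0,0,0,0,0,1]
    - [0,0,0,0,0,0,1]

```text
clock: 5.3
position: [0.5085, -0.2471, 0.1816]
tool_rot: [3.141, -0.0, 1.691]
force: [-1.3, 0.1, -0.7]
grip_width: 0.0149
finger_force: 58.5
```

```bash
python3 - <<'E'
from h import *
o=observe();p=o['position'];print(p,o['tool_rot'],o['force'],o['finger_force'])
t=[]
for n in('scene','side','wrist'):
    im,c=snap(n,n+'3.png'); a=proj(c,(p[0],p[1],p[2]-.091));b=proj(c,(.508,-.248,.072)); print(n,a,b)
    m=((a+b)/2).round().astype(int); h=(40,30)[n=='x']
    y0=min(max(m[1]-40,0),320);x0=m[0]-33
    print('x0,y0',x0,y0)
    t.append(cv2.resize(cv2.cvtColor(im,cv2.COLOR_RGB2BGR)[y0:y0+80,x0:x0+66],None,fx=4,fy=4,interpolation=cv2.INTER_CUBIC))
cv2.imwrite('pics/c3.png',np.hstack(t))
E
```

```text
[ 0.50852174 -0.24710104  0.18158084] [ 3.14118278e+00 -7.08949668e-05  1.69138786e+00] [-1.25414308  0.13735419 -0.70857769] 58.525246381759644
scene [250.09915911 235.12122916] [250.57597212 239.69972928]
x0,y0 217 197
side [351.29901723 245.46809544] [351.03162868 251.68259641]
x0,y0 318 209
wrist [325.1848654  192.13551706] [324.48382796 186.98442395]
x0,y0 292 150
```

View pics/c3.png

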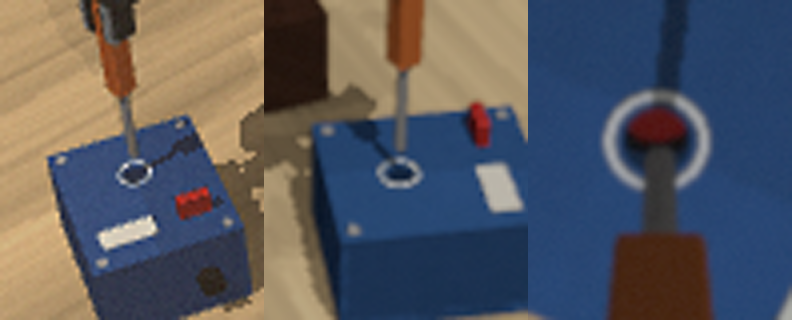

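```bash
python3 - <<'E'
from h import *
L=lambda n:np.load(f'pics/{n}3.npy',allow_pickle=True).item()
for n,a,t in(('scene',(250.5,240.25),(250,235.4)),('side',(351.75,252.5),(352.25,246.2)),('wrist',(324.25,185),(325,188))):
    A=hit(L(n),*a,.072);T=hit(L(n),*t,.0908);print(n,A[:2].round(4),T[:2].round(4),((A-T)[:2]*1e3).round(1))
E
```

```text
scene [ 0.5098 -0.2494] [ 0.5095 -0.2481] [ 0.3 -1.4]
side [ 0.5081 -0.2514] [ 0.5091 -0.2507] [-1.  -0.7]
wrist [ 0.5075 -0.246 ] [ 0.5079 -0.2432] [-0.3 -2.9]
```

Emit:
play_rows:
  deltas:
    - [-0.003,-0.001,0.005,0,0,0,1]
    - [-0.003,-0.001,0.015,0,0,0,1]
    - [-0.003,-0.001,0.025,0,0,0,1]
    - [-0.003,-0.001,0.035,0,0,0,1]
    - [-0.003,-0.001,0.043,0,0,0,1]
    - [-0.003,-0.001,0.05,0,0,0,1]
    - [-0.003,-0.001,0.056,0,0,0,1]
    - [-0.003,-0.001,0.06,0,0,0,1]
    - [-0.003,-0.001,0.06,0,0,0,1]
    - [-0.003,-0.001,0.06,0,0,0,1]

```text
clock: 6.45
position: [0.5079, -0.2496, 0.1514]
tool_rot: [3.141, 0.0, 1.69]
force: [-0.1, 0.3, -0.4]
grip_width: 0.015
finger_force: 58.5
```

```bash
python3 - <<'E'
from h import *
o=observe();p=o['position'];print(p,o['force'],o['moment'])
im,c=snap('wrist','wrist4.png');t=[cv2.cvtColor(im,cv2.COLOR_RGB2BGR)[150:230,292:358]]
im,c=snap('side','side4.png');t.append(cv2.cvtColor(im,cv2.COLOR_RGB2BGR)[209:289,318:384])
cv2.imwrite('pics/c4.png',cv2.resize(np.hstack(t),None,fx=6,fy=6,interpolation=cv2.INTER_CUBIC))
E
```

```text
[ 0.50791044 -0.24955536  0.15141851] [-0.12425978  0.25708739 -0.38586587] [0.08224847 0.00080121 0.02269029]
```

View pics/c4.png

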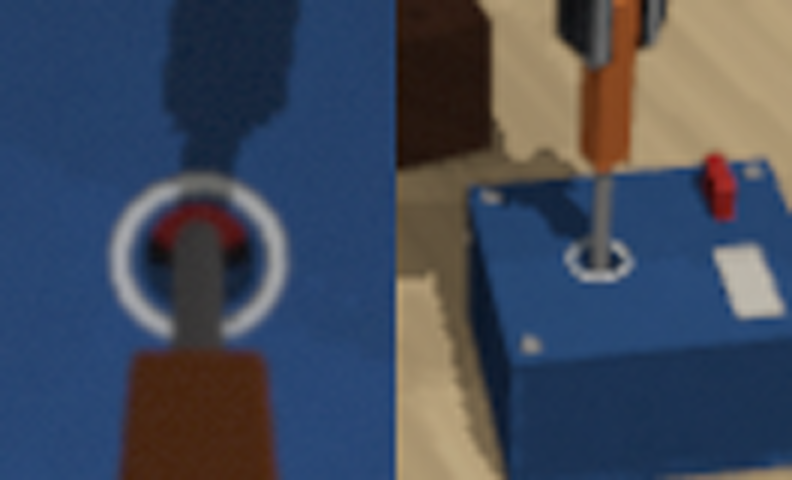

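The tip is in the aperture (wrist crop: ring centre about (199,258), shank about (198,260) at lid level), centred and with no contact force. I'll carry on down.

Emit:
play_rows:
  deltas:
    - [0,0,0.008,0,0,0,1]
    - [0,0,0.018,0,0,0,1]
    - [0,0,0.028,0,0,0,1]
    - [0,0,0.038,0,0,0,1]
    - [0,0,0.045,0,0,0,1]
    - [0,0,0.05,0,0,0,1]
    - [0,0,0.05,0,0,0,1]
    - [0,0,0.05,0,0,0,1]

```text
clock: 7.35
position: [0.5078, -0.2496, 0.1264]
tool_rot: [-3.142, 0.0, 1.69]
force: [-1.5, 0.8, 2.1]
grip_width: 0.0148
finger_force: 58.8
```

Emit:
play_rows:
  deltas:
    - [0,0,0.003,0,0,0,1]
    - [0,0,0.006,0,0,0,1]
    - [0,0,0.009,0,0,0,1]
    - [0,0,0.012,0,0,0,1]
    - [0,0,0.014,0,0,0,1]
    - [0,0,0.014,0,0,0,1]
    - [0,0,0.014,0,0,0,1]

```text
clock: 8.05
position: [0.5079, -0.2496, 0.1193]
tool_rot: [3.142, 0.0, 1.69]
force: [-0.9, 0.3, 4.9]
grip_width: 0.015
finger_force: 59.2
```

Emit:
play_rows:
  deltas:
    - [0,0,0.001,0,0,0,1]
    - [0,0,0.001,0,0,0,1]
    - [0,0,0.001,0,0,0,1]
    - [0,0,0.001,0,0,0,1]

```text
clock: 8.45
position: [0.5079, -0.2496, 0.1189]
tool_rot: [3.141, 0.0, 1.69]
force: [-0.5, -0.1, 4.9]
grip_width: 0.0147
finger_force: 59.3
```

Emit:
play_rows:
  deltas:
    - [0,0,0.001,0,0,0,1]
    - [0,0,0.001,0,0,0,1]
    - [0,0,0.001,0,0,0,1]
    - [0,0,0.001,0,0,0,1]

```text
clock: 8.85
position: [0.5079, -0.2496, 0.1183]
tool_rot: [3.141, 0.0, 1.69]
force: [-0.6, -0.8, 6.3]
grip_width: 0.0151
finger_force: 59.3
```

Emit:
play_rows:
  deltas:
    - [0,0,0.001,0,0,0,1]
    - [0,0,0.001,0,0,0,1]
    - [0,0,0.001,0,0,0,1]
    - [0,0,0.001,0,0,0,1]

```text
clock: 9.25
position: [0.5078, -0.2496, 0.1178]
tool_rot: [3.142, 0.0, 1.69]
force: [-0.2, -0.2, 4.8]
grip_width: 0.0147
finger_force: 59.3
```

```bash
python3 - <<'E'
from h import *
F=[];Z=[]
for i in range(12):
    grab_frame('side'); o=observe(); F.append(o['force'][2]); Z.append(o['position'][2])
print(np.mean(F),np.std(F),np.mean(Z),o['clock'])
E
```

```text
5.0834656501108695 0.5978074104258703 0.11784748878101829 9.85
```

Emit:
play_rows:
  deltas:
    - [0,0,0.001,0,0,0,1]
    - [0,0,0.001,0,0,0,1]
    - [0,0,0.001,0,0,0,1]
    - [0,0,0.001,0,0,0,1]
    - [0,0,0.001,0,0,0,1]
    - [0,0,0.001,0,0,0,1]
    - [0,0,0.001,0,0,0,1]
    - [0,0,0.001,0,0,0,1]
    - [0,0,0.001,0,0,0,1]
    - [0,0,0.001,0,0,0,1]

```text
clock: 10.85
position: [0.508, -0.2496, 0.1176]
tool_rot: [3.141, 0.0, 1.69]
force: [-0.5, 0.2, 8.0]
grip_width: 0.0152
finger_force: 59.8
```

Emit:
play_rows:
  deltas:
    - [0,0,0,0,0,0,1]
    - [0,0,0,0,0,0,1]
    - [0,0,0,0,0,0,1]
    - [0,0,0,0,0,0,1]
    - [0,0,0,0,0,0,1]
    - [0,0,0,0,0,0,1]
    - [0,0,0,0,0,0,1]
    - [0,0,0,0,0,0,1]
    - [0,0,0,0,0,0,1]
    - [0,0,0,0,0,0,1]

```text
clock: 11.85
position: [0.5079, -0.2496, 0.1175]
tool_rot: [3.141, 0.0, 1.69]
force: [-1.3, -0.2, 8.7]
grip_width: 0.015
finger_force: 59.8
```

```bash
python3 - <<'E'
from h import *
F=[];Z=[]
for i in range(12):
    im=grab_frame('side'); o=observe(); F.append(o['force'][2]); Z.append(o['position'][2])
print(np.mean(F),np.std(F),np.mean(Z),o['clock'],o['finger_force'])
t=[cv2.cvtColor(im,cv2.COLOR_RGB2BGR)[190:290,310:410]]
t.append(cv2.cvtColor(grab_frame('wrist'),cv2.COLOR_RGB2BGR)[130:230,275:375])
cv2.imwrite('pics/c5.png',cv2.resize(np.hstack(t),None,fx=4,fy=4,interpolation=cv2.INTER_CUBIC))
E
```

```text
8.401391070065129 0.40885824576462165 0.11754915306446556 12.45 59.83530879020691
```

View pics/c5.png

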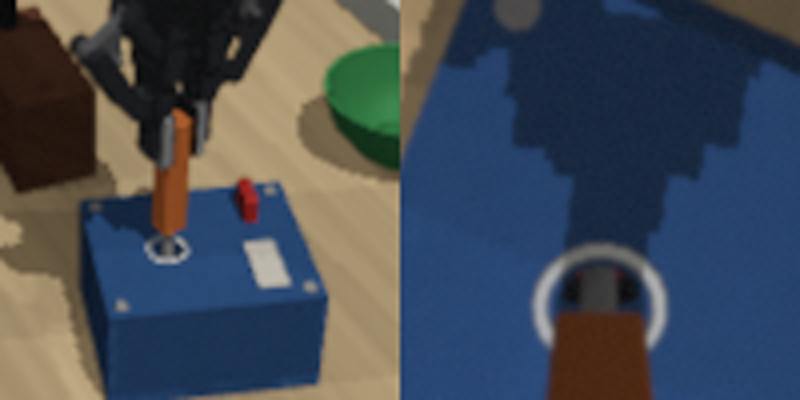

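The button is against its stop at about 8 to 9 N. The shank is centred, the stylus upright and the fingers well clear of the lid, and it has been held for over 2 s.

```bash
python3 -c "
from workcell import *
print(job_done())"
```

```text
the job is handed in; nothing more can be done
None
```

I handed the job in with the gripped stylus still holding the blue box's button fully down: about 8.4 N measured against the stop, held for more than two seconds, fingers clear of the lid. The grey box and bystanders were not approached, and no verdict came back from the hand-in.

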